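Slide the vial carrier board into its rail notches and swing the keeper over it

ROBOT

A 6-joint arm with a two-finger parallel gripper is mounted at the origin on a cart in front of the work surface, level with it; the furniture and walls round the work are solid. World frame = base frame: x ahead of the robot, y to its left, z up, the work surface at z = 0. Lengths are in m, angles in rad, forces in N, time in s.
With the tool pointing down it reaches from about 0.375 to 0.975 m from the base axis. Payload 3.8 kg.
Tool frame: the origin (TCP) lies midway between the tips of the shut fingers; the grasp point (between the pads) lies 19 mm behind it; z points along the fingers, y is the line along which they close (so a half turn about z gives the same grasp; the last joint's range is limited). The gripper opens to 88 mm and grips with 3 to 60 N. Pads are 18 mm wide; open, the fingers measure 123 mm over their backs; the gripper's body (75 mm by 187 mm) begins 45 mm behind the grasp point.
Start: joints at [-1.224, 0.264, 1.604, -0, 1.274, -0.037], TCP at [0.253, -0.626, 0.239] pointing down, gripper open.
Joint ranges: [-2.63, 2.63], [-0.94, 2.18], [0.31, 2.57], [-1.31, 4.45], [0, 2.66], [-2.55, 2.55]. Speed limits (rad/s): [2.57, 2.57, 3.14, 3.14, 3.14, 3.14].

INTERFACE

Orientations are given as [roll, pitch, yaw] about the fixed x, y, z axes, in that order (R = Rz(yaw) Ry(pitch) Rx(roll)).
In Python, from cell import r gives the robot as it stands.
- The arm moves only by the shell command python3 -m inch 'ROWS' [FORCE]. ROWS is JSON, a list of rows, each an object with "delta_pos": the shift along the tool's x, y, z in units of 25 mm (1.0 is 25 mm), a list of three; "delta_rot": the turn, a rotation vector about the tool's x, y, z in rad, a list of three; "gripper": the opening, from 0 (shut) to 1 (fully open). In form: [{"delta_pos": [dx, dy, dz], "delta_rot": [wx, wy, wz], "gripper": gripper}, ...]. A call has 1 to 12 rows; each row shifts and turns the commanded pose from where the row before left it, along the tool's axes as they then stand; what a row does not reach is not made up. A row lasts 1/12 s, in which the tool goes at most 41.7 mm and 7.16 degrees, less where a joint would pass 70% of its speed; a pose out of reach is approached as far as the arm can. A call is refused whole if a number of a shift passes 1 or a number of a turn 0.125, either way. A call with a gripper value outside its range is refused whole. The fingers move at their own pace and stop on an object; FORCE is the grip in N (left out, the last holds). Time passes only in rows, so rows that do not move let the fingers close. It gives the time, the measured TCP pose, the force, the opening and the grip force at its end, in the units of the state.
- r.get_state(): the state, without advancing time (a new reading comes with each control period).
- r.read_camera(name): name is "scene" or "top" or "wrist"; returns a dict with "color" (480x640x3 uint8, red, green, blue), "fovy" (degrees; the focal length in pixels is half the picture's height over the tangent of half this angle, whatever the lens; pixels are square), "cx", "cy" (the principal point, pixels), "cam_to_world" (4x4, takes a point from camera to world coordinates). Camera axes: x right, y up, looking along -z (the intrinsics and any distortion apply to the point x, -y, -z); pixel columns grow to the right and rows downward; lengths in m; the calibration is good to about 2 mm. The wrist camera is an equidistant fisheye: a pixel r from the principal point sees the ray r / f radians off the axis. A picture is of the moment at which its call begins. There is no depth.
- r.sign_off(): hands the job in; it is judged then, once.
Trained networks look in a picture, given as the dict that the camera call returned (one of the last four; its "shot" number tells which), for a name from the list of things; names that differ only in an ending like _2 or _b are one class to them, and where a whole thing is asked for, a point or a joint stands for the part that bears it (a point fixed in the world has none). Each returns a list of dicts, best first, with "p" (0 to 1); they miss things now and then, are a little off and sometimes report something else, mostly with a low value. They report only what shows in the picture. A call takes as long as a camera call. They do not tell look-alikes from the thing itself.
- r.spot_in(query, picture): "box" ([centre column, centre row, width, height] in pixels, round what is visible of it).
- r.silhouettes(query, picture): "pixels" (480x640 bool, what is visible of it) and "box" ([centre column, centre row, width, height] in pixels, round what is visible of it).
- r.landmark_of(query, picture): "centre" ([column, row] in pixels: a listed point, or the origin of a listed thing).
The state is a dict: "time_s": time; "q": joint angles; "qvel": joint speeds; "effort": joint torques, N m; "tcp_pos": TCP position; "ee_rot": TCP orientation; "force": force on the tool from outside, world axes, zero at the start; "moment": the same for the moment, N m; "grip_width": finger opening in m; "gripper_force": force on a finger pad.
Only numpy, scipy, OpenCV 4.12 (cv2) and the standard library are available. Lean on these libraries where they do the work, as an engineer would, in place of code of your own. Each camera call takes 0.05 s, during which the arm holds its last target. There are 200 camera calls.

TASK

With the fingertips, push the white carrier board by its lipped end along the two rails until it drops into the rail notches and lies flat and fully down, without forcing it. Then push the upright post of the steel swing keeper round so that the keeper lies straight across over the board's edge, as far as it turns. Do not lift or carry the board, leave the two vials standing in it untouched, and leave the other things on the bench alone.

Things in the scene. Friction and masses are not known exactly. Their poses are not given: they have to be found in the camera images.
- dock: Fixed aluminium plate 185 x 320 x 10 mm on the bench with two steel rails and a keeper pillar. Origin: at bench height, midway between the rails; +y = sliding direction, +x across the rails away from the robot, z up. Plate: x -110 to +75, y -165 to +155 mm. Rails: 12 mm wide at x = +-55, y -160 to +150, tops 40 mm up; the 98 mm between them is free. Turned up to 0.3 rad.
- board: Loose white plastic carrier board, 134 (x) x 160 mm (y, along the rails), panel 10 mm thick, 0.5 to 0.95 kg. Origin: centre of the panel's underside; +y points along the slide. Four feet, 16 mm long, 6 mm high, at y = +-62 mm ride on the rails; skirts guide it sideways (2 mm play). Origin 46 mm above the bench when riding, 40 mm when dropped in. Starts 40 to 90 mm short of its place.
- push_face (a point): Place to push, towards the dock's +y: middle of the outer face of the board's lipped -y end, 10 mm above the panel's underside. The face spans 0 to 23 mm above the underside and is 110 mm wide; fingertips may reach lower, between the rails. The lip is 8 mm thick. Pushing takes about 2 to 8 N.
- seat (a point): Point fixed to the dock where the board's origin lies when seated: dock x 0, y +40 mm, 40 mm up. Each rail has two notches 6.7 mm deep, 24 mm long, centred 62 mm either side of it along y, for the four feet; the front feet start past the first notches. Seated, the feet have 4 mm play each way along y, then stop hard against the notch ends.
- keeper (a joint): Angle of the steel swing keeper about its upright pivot, rad: 0 = along the rail, pointing to the dock's -y; grows counter-clockwise from above; 1.57 (stop) = straight across the board's edge, to the dock's +x. Starts -0.5 to 0.05, stays where left; under 2 N at the post. Bar 16 mm wide, underside 53 mm up: clears the dropped board's panel (top 50 mm), not a riding one.
- keeper_post (a point): Middle height of the upright post on the keeper, 50 mm from the pivot axis: 13 mm thick, 30 mm tall, from 61 to 91 mm above the bench; this point is 76 mm above the bench.
- keeper_pivot (a point): Fixed point on the keeper's vertical pivot axis, at the height of the bar (57 mm above the bench), at dock x = -88, y = +30 mm. The pivot's pillar, 22 mm thick, stands below it.
- vial_0: Glass sample vial with screw cap, 27 mm thick, 62 mm tall, standing loose in the board's pocket nearer the robot. Origin: centre of its underside.
- vial_1: The same sort of vial in the farther pocket. Origin: centre of its underside.
- tip_box: Pipette tip box, 88 x 122 x 74 mm, left of the dock; bystander. Origin under its centre.
- bottle_amber: Brown screw-cap bottle, 60 mm thick, 120 mm tall, right of the dock; bystander. Origin under its centre.
- petri_0: Petri dish, 88 mm across, 16 mm high, behind the dock at the left; bystander. Origin under its centre.
- wash_bottle: White squeeze wash bottle, 65 x 96 x 194 mm, behind the dock; bystander. Origin under its centre.
- marker_black: Marker pen, 12 x 136 x 13 mm, lying between robot and dock at the right; bystander. Origin under its centre.
Not all that is in view belongs to the job. What is shaped like the vial_1 but blue or brown is not meant.

How it is judged:
By the outcome, as a careful person would: the job done as asked, in the order asked, and still so for the second after the job is handed in, with the robot touching nothing.
It also fails if it takes over 56 s, if anything falls off the work surface, if the arm or the gripper's body presses on something with over 40 N, if the wrist force passes 120 N, or if a joint passes its speed limit or range.

## Working session

There is one attempt and no reset: what is moved stays moved. The work goes in short steps, Python scripts to look and compute and a shell command to move; the robot and the scene stay as the last step left them, time stands still between calls to the robot, and variables do not carry over. Pictures are saved under pics/ and viewed, at most 10 in all, crops included, and the job is handed in when it is done.

```bash
ls; mkdir -p pics; cat > h.py <<'E'
import numpy as np, cv2
from cell import r
def f_of(p): return 240/np.tan(np.radians(p["fovy"])/2)
def ray(p,uv,fish=False):
    f=f_of(p); x=(uv[0]-p["cx"])/f; y=(uv[1]-p["cy"])/f
    if fish:
        t=np.hypot(x,y); s=np.sin(t)/t if t>1e-9 else 1; d=np.array([x*s,-y*s,-np.cos(t)])
    else: d=np.array([x,-y,-1.])
    T=np.array(p["cam_to_world"]); return T[:3,3],T[:3,:3]@d
def onz(p,uv,z,fish=False):
    o,d=ray(p,uv,fish); return o+d*(z-o[2])/d[2]
def proj(p,X):
    T=np.array(p["cam_to_world"]); c=T[:3,:3].T@(np.array(X)-T[:3,3]); f=f_of(p)
    return np.array([p["cx"]+f*c[0]/-c[2],p["cy"]-f*c[1]/-c[2]])
def save(p,n): cv2.imwrite(f"pics/{n}.png",p["color"][:,:,::-1])
E
python3 - <<'E'
from h import *
np.set_printoptions(precision=4,suppress=True)
print({k:np.round(v,3) for k,v in r.get_state().items()})
for c in("top","scene"):
    p=r.read_camera(c); save(p,c); print(c,p["fovy"],p["cx"],p["cy"],{k:0 for k in p}, np.array(p["cam_to_world"]))
    for q,z in(("dock",0),("board",.046),("push_face",.056),("seat",.04),("keeper_post",.076),("keeper_pivot",.057),("vial_0",.05),("vial_1",.05),("tip_box",0),("bottle_amber",0),("marker_black",0),("wash_bottle",0),("petri_0",0)):
        for l in r.landmark_of(q,p)[:2]: print(q,np.round(l["p"],2),np.round(l["centre"],1),onz(p,l["centre"],z))
E
```

```text
pics
{'time_s': np.float64(0.0), 'q': array([-1.224,  0.265,  1.605,  0.   ,  1.274, -0.037]), 'qvel': array([ 0.001,  0.   ,  0.001, -0.001,  0.002, -0.001]), 'effort': array([  0.001, -50.211, -35.687,   0.073,   0.03 ,  -0.   ]), 'tcp_pos': array([ 0.253, -0.625,  0.237]), 'ee_rot': array([-3.139, -0.   ,  0.384]), 'force': array([-0.366, -0.183, -0.04 ]), 'moment': array([0.023, 0.011, 0.009]), 'gripper_force': np.float64(0.0), 'grip_width': np.float64(0.088)}
top 51.51051018681109 319.64389481062636 243.92401919293067 {'color': 0, 'fovy': 0, 'cx': 0, 'cy': 0, 'cam_to_world': 0, 'shot': 0} [[ 0.1208  0.9719 -0.2022  0.3554]
 [-0.9927  0.1175 -0.0286 -0.0374]
 [-0.0041  0.2042  0.9789  1.2517]
 [ 0.      0.      0.      1.    ]]
board 0.93 [348.7 254.1] [ 0.5876 -0.0764  0.046 ]
push_face 0.97 [382.7 256.4] [ 0.59   -0.1591  0.056 ]
keeper_post 0.66 [355.1 298. ] [ 0.4789 -0.1019  0.076 ]
keeper_pivot 0.91 [332.1 289.5] [ 0.4945 -0.0458  0.057 ]
vial_0 0.63 [330.7 264.1] [ 0.5568 -0.0353  0.05  ]
vial_0 0.59 [335.4 237.4] [ 0.6247 -0.039   0.05  ]
vial_1 0.63 [330.7 264.1] [ 0.556
[... 1088 characters left out ...]
eper_post 0.19 [490.7 324.9] [ 0.5015 -0.3687  0.076 ]
keeper_pivot 0.88 [313.2 269.9] [ 0.4916 -0.0485  0.057 ]
vial_0 0.84 [419.1 260.6] [ 0.6499 -0.1921  0.05  ]
vial_0 0.82 [327.8 253.8] [ 0.5655 -0.0321  0.05  ]
vial_1 0.84 [419.1 260.6] [ 0.6499 -0.1921  0.05  ]
vial_1 0.82 [327.8 253.8] [ 0.5655 -0.0321  0.05  ]
tip_box 0.9 [194.6 234.9] [0.5213 0.3161 0.    ]
bottle_amber 0.77 [493.5 322.8] [ 0.6112 -0.3575  0.    ]
bottle_amber 0.71 [390.3 263. ] [ 0.6826 -0.1178  0.    ]
marker_black 0.86 [345.8 362.4] [ 0.3765 -0.1934  0.    ]
wash_bottle 0.97 [407.3 235.9] [ 0.8167 -0.0959  0.    ]
petri_0 0.75 [260.7 209.3] [0.7204 0.2839 0.    ]
petri_0 0.21 [193.7 231.7] [0.5309 0.3301 0.    ]
```

```bash
python3 - <<'E'
import cv2
a=cv2.imread("pics/top.png")[190:330,260:440]; b=cv2.imread("pics/scene.png")
cv2.imwrite("pics/topc.png",cv2.resize(a,None,fx=4.3,fy=4.3,interpolation=cv2.INTER_CUBIC))
E
```

```text
(no output)
```

View pics/scene.png

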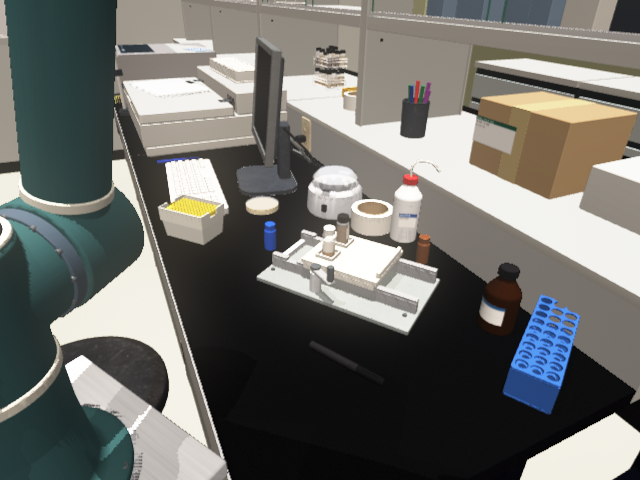

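View pics/topc.png

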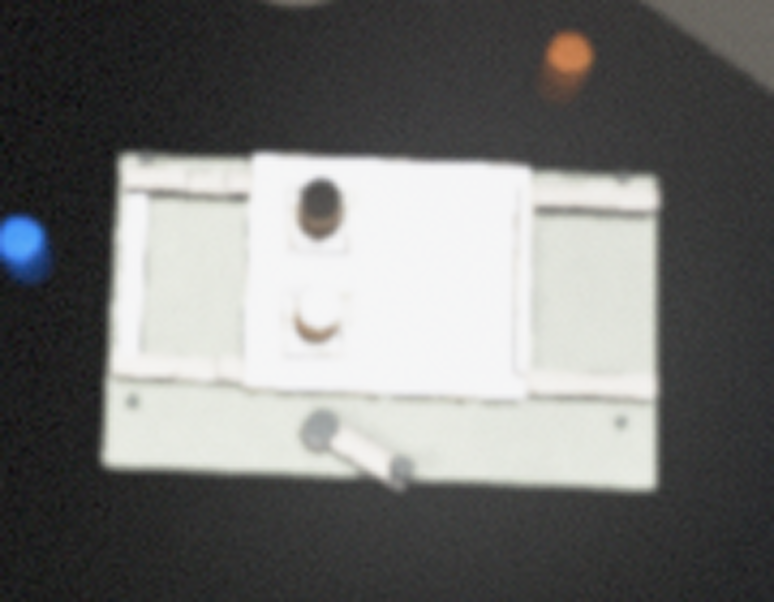

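The scene view shows the dock at about (350,280), with the board riding on its rails and the keeper post at (333,275). The vials in the board are at (329,240) with a white cap and (343,226) with a dark cap. The blue vial at (270,235) and the brown one at (424,248) stand outside the board, so they are look-alikes. The top crop shows the keeper swung outward and the board's lipped end on the right, with the plate corners clearly visible.

```bash
cat >> h.py <<'E'
def dockfit():
    """dock pose from the top picture: plate corners + fixed points"""
    from scipy.optimize import least_squares
    p=r.read_camera("top"); return p
E
python3 - <<'E'
from h import *
from scipy.optimize import least_squares
np.set_printoptions(precision=4,suppress=True)
p=r.read_camera("top"); g=cv2.cvtColor(p["color"],cv2.COLOR_RGB2GRAY)
c=np.array([[102,468],[657,489],[659,176],[118,155]])/4.3+[260,190]
c=cv2.cornerSubPix(g,c.astype(np.float32).reshape(-1,1,2),(3,3),(-1,-1),(3,30,.01)).reshape(-1,2); print(c)
m=np.array([[-110,155,10],[-110,-165,10],[75,-165,10],[75,155,10]])/1e3
def W(t,m): 
    R=np.array([[np.cos(t[2]),-np.sin(t[2]),0],[np.sin(t[2]),np.cos(t[2]),0],[0,0,1]]); return m@R.T+[t[0],t[1],0]
fun=lambda t:np.concatenate([proj(p,x)-u for x,u in zip(W(t,m),c)])
s=least_squares(fun,[.59,-.07,0]); t=s.x; print("dock",t,s.fun)
inv=lambda X:(np.array(X)-[t[0],t[1],0])@np.array([[np.cos(t[2]),-np.sin(t[2]),0],[np.sin(t[2]),np.cos(t[2]),0],[0,0,1]])
for i in range(2):
  for cam in("top","scene"):
    q=r.read_camera(cam)
    for n,z in(("board",.046),("push_face",.056),("keeper_post",.076),("keeper_pivot",.057),("seat",.04)):
        l=r.landmark_of(n,q)
        if l: print(cam,n,round(l[0]["p"],2),inv(onz(q,l[0]["centre"],z))*1e3)
E
```

```text
[[283.3572 297.5152]
 [411.8945 303.1684]
 [411.5639 230.5022]
 [287.5469 225.5204]]
dock [ 0.5872 -0.0734  0.0791] [-0.1004  0.0687 -0.1687 -0.2253  0.4699  0.0718 -0.1938  0.0795]
top board 0.67 [ 2.8282 -5.9206 46.    ]
top push_face 0.74 [  9.097  -82.9957  56.    ]
top keeper_post 0.63 [-88.7162  38.7876  76.    ]
top keeper_pivot 0.57 [-82.7381  36.2676  57.    ]
top seat 0.43 [-40.4865 394.6202  40.    ]
scene board 0.95 [-8.3087 -7.6839 46.    ]
scene push_face 0.89 [ -5.7263 -79.0716  56.    ]
scene keeper_post 0.54 [-105.2659   -9.3157   76.    ]
scene keeper_pivot 0.98 [-100.8071   29.2049   57.    ]
top board 0.59 [-0.0448  2.8689 46.    ]
top push_face 0.64 [ -0.5467 -84.6201  56.    ]
top keeper_post 0.72 [-107.201   -12.7092   76.    ]
top keeper_pivot 0.56 [-86.7246  33.2278  57.    ]
scene board 0.93 [-9.3937 -7.3388 46.    ]
scene push_face 0.63 [ 10.0976 -71.2792  56.    ]
scene keeper_post 0.52 [-113.0225  -15.5995   76.    ]
scene keeper_pivot 0.95 [-96.693   34.0361  57.    ]
scene seat 0.85 [10.8877 49.7875 40.    ]
```

```bash
python3 -m inch '[{"delta_pos":[0.5,-0.28,0],"delta_rot":[0,0,0],"gripper":0},{"delta_pos":[0.96,-0.535,0],"delta_rot":[0,0,0],"gripper":0},{"delta_pos":[0.96,-0.535,0],"delta_rot":[0,0,0],"gripper":0},{"delta_pos":[0.96,-0.535,0],"delta_rot":[0,0,0],"gripper":0},{"delta_pos":[0.96,-0.535,0],"delta_rot":[0,0,0],"gripper":0},{"delta_pos":[0.96,-0.535,0],"delta_rot":[0,0,0],"gripper":0},{"delta_pos":[0.96,-0.535,0],"delta_rot":[0,0,0],"gripper":0},{"delta_pos":[0.96,-0.535,0],"delta_rot":[0,0,0],"gripper":0},{"delta_pos":[0.96,-0.535,0],"delta_rot":[0,0,0],"gripper":0},{"delta_pos":[0.96,-0.535,0],"delta_rot":[0,0,0],"gripper":0},{"delta_pos":[0.96,-0.535,0],"delta_rot":[0,0,0],"gripper":0},{"delta_pos":[0.96,-0.535,0],"delta_rot":[0,0,0],"gripper":0}]'
python3 -m inch '[{"delta_pos":[0.96,-0.535,0],"delta_rot":[0,0,0],"gripper":0},{"delta_pos":[0.96,-0.535,0],"delta_rot":[0,0,0],"gripper":0},{"delta_pos":[0.96,-0.535,0],"delta_rot":[0,0,0],"gripper":0},{"delta_pos":[0.96,-0.535,0],"delta_rot":[0,0,0],"gripper":0},{"delta_pos":[0.96,-0.535,0],"delta_rot":[0,0,0],"gripper":0},{"delta_pos":[0.96,-0.535,0],"delta_rot":[0,0,0],"gripper":0},{"delta_pos":[0.96,-0.535,0],"delta_rot":[0,0,0],"gripper":0},{"delta_pos":[0,0,0],"delta_rot":[0,0,-0.115],"gripper":0},{"delta_pos":[0,0,0],"delta_rot":[0,0,-0.115],"gripper":0},{"delta_pos":[0,0,0],"delta_rot":[0,0,-0.115],"gripper":0},{"delta_pos":[0,0,0],"delta_rot":[0,0,-0.115],"gripper":0},{"delta_pos":[0,0,0],"delta_rot":[0,0,-0.115],"gripper":0}]'
python3 -m inch '[{"delta_pos":[0,0,0.3],"delta_rot":[0,0,-0.115],"gripper":0},{"delta_pos":[0,0,0.3],"delta_rot":[0,0,-0.115],"gripper":0},{"delta_pos":[0,0,0.3],"delta_rot":[0,0,-0.115],"gripper":0},{"delta_pos":[0,0,0.3],"delta_rot":[0,0,-0.115],"gripper":0},{"delta_pos":[0,0,0.3],"delta_rot":[0,0,-0.115],"gripper":0},{"delta_pos":[0,0,0.3],"delta_rot":[0,0,-0.115],"gripper":0},{"delta_pos":[0,0,0],"delta_rot":[0,0,0],"gripper":0}]'
cat >> h.py <<'E'
D=(.5872,-.0734,.0791)
def st():
    s=r.get_state(); c,sn=np.cos(D[2]),np.sin(D[2]); R=np.array([[c,-sn,0],[sn,c,0],[0,0,1]])
    d=lambda v:R.T@np.array(v)
    P=np.array(s["tcp_pos"])-[D[0],D[1],0]; e=np.array(s["ee_rot"])
    print("t %.2f"%s["time_s"],"dock mm",np.round(d(P)*1e3,1),"rel yaw-pi/2 %.3f"%(e[2]-D[2]-np.pi/2),"rp",np.round(e[:2],3),"F dock",np.round(d(s["force"]),1),"grip",round(s["grip_width"],3)); return s
E
python3 - <<'E'
from h import *
s=st()
p=r.read_camera("top"); save(p,"t2")
a=p["color"][190:330,260:440]; cv2.imwrite("pics/t2c.png",cv2.resize(a,None,fx=4.3,fy=4.3,interpolation=cv2.INTER_CUBIC)[:,:,::-1])
p=r.read_camera("wrist"); save(p,"w2")
E
```

```text
time_s: 3.65
tcp_pos: [0.4523, -0.3773, 0.2389]
ee_rot: [-3.141, -0.0, 0.384]
force: [0.4, 0.4, 0.4]
grip_width: 0.0101
gripper_force: 0.0
time_s: 4.65
tcp_pos: [0.5721, -0.2284, 0.2387]
ee_rot: [-3.141, -0.0, 0.965]
force: [0.2, 0.6, 0.0]
grip_width: 0.0002
gripper_force: 0.0
time_s: 5.23
tcp_pos: [0.5709, -0.2282, 0.1918]
ee_rot: [-3.139, -0.002, 1.652]
force: [-0.2, 0.6, 0.3]
grip_width: 0.0008
gripper_force: 0.0
t 5.23 dock mm [ -28.4 -153.1  191.8] rel yaw-pi/2 0.002 rp [-3.139e+00 -2.000e-03] F dock [-0.1  0.6  0.3] grip 0.001
```

View pics/w2.png

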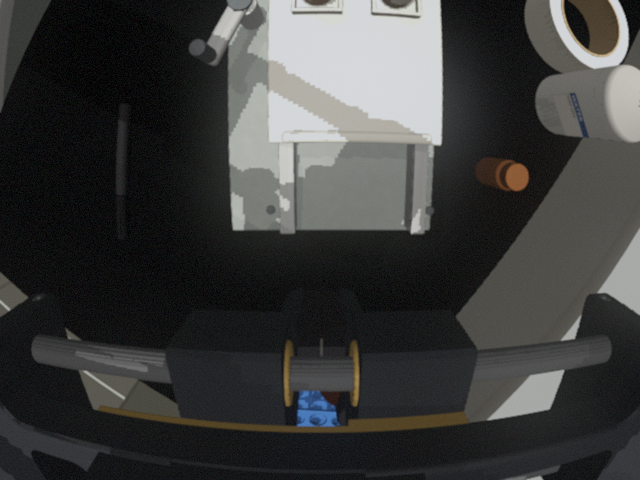

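The wrist view shows the board's lipped end at row 140 (columns 283–430), the rail ends at (287,230) and (417,230), and the keeper post at (203,50). It agrees with the dock fit. Next I'll check the lip position with numbers.

```bash
python3 - <<'E'
from h import *
np.set_printoptions(precision=1,suppress=True)
p=r.read_camera("wrist")
c,sn=np.cos(D[2]),np.sin(D[2]); R=np.array([[c,-sn,0],[sn,c,0],[0,0,1]])
dk=lambda uv,z:R.T@(onz(p,uv,z,True)-[D[0],D[1],0])*1e3
for n,uv,z in(("plate corner -110,-165",(232,232),.01),("plate +75,-165",(434,230),.01),("rail -55,-160",(287,232),.04),("rail 55,-160",(418,231),.04),("lip L",(283,138),.069),("lip R",(430,138),.069),("panel L",(269,143),.056),("panel R",(441,141),.056),("post top",(203,49),.091),("pivot",(243,3),.061)): print(n,dk(uv,z))
E
```

```text
plate corner -110,-165 [-109.9 -166.5   10. ]
plate +75,-165 [  79.6 -165.1   10. ]
rail -55,-160 [ -55.2 -159.1   40. ]
rail 55,-160 [  55.6 -158.4   40. ]
lip L [-53.9 -81.5  69. ]
lip R [ 53.8 -79.9  69. ]
panel L [-65.9 -85.1  56. ]
panel R [ 66.8 -81.7  56. ]
post top [-106.3  -16.5   91. ]
pivot [-85.2  26.8  61. ]
```

```bash
python3 -m inch '[{"delta_pos":[0.1,0.28,0.5],"delta_rot":[0,0,0],"gripper":0},{"delta_pos":[0.2,0.28,0.7],"delta_rot":[0,0,0],"gripper":0},{"delta_pos":[0.3,0.28,0.7],"delta_rot":[0,0,0],"gripper":0},{"delta_pos":[0.3,0.28,0.7],"delta_rot":[0,0,0],"gripper":0},{"delta_pos":[0.3,0,0.7],"delta_rot":[0,0,0],"gripper":0},{"delta_pos":[0,0,0.7],"delta_rot":[0,0,0],"gripper":0},{"delta_pos":[0,0,0.7],"delta_rot":[0,0,0],"gripper":0},{"delta_pos":[0,0,0.7],"delta_rot":[0,0,0],"gripper":0},{"delta_pos":[0,0,0.3],"delta_rot":[0,0,0],"gripper":0},{"delta_pos":[0,0,0],"delta_rot":[0,0,0],"gripper":0}]'; python3 -c "
from h import *; st()"
```

```text
time_s: 6.22
tcp_pos: [0.5962, -0.1967, 0.0485]
ee_rot: [-3.138, -0.002, 1.648]
force: [-0.4, -0.9, 0.1]
grip_width: 0.0005
gripper_force: 0.0
t 6.22 dock mm [  -0.8 -123.6   48.5] rel yaw-pi/2 -0.002 rp [-3.138e+00 -2.000e-03] F dock [-0.4 -0.8  0.1] grip 0.0
```

```bash
python3 -m inch '[{"delta_pos":[0.2,0,0],"delta_rot":[0,0,0],"gripper":0},{"delta_pos":[0.2,0,0],"delta_rot":[0,0,0],"gripper":0},{"delta_pos":[0.2,0,0],"delta_rot":[0,0,0],"gripper":0},{"delta_pos":[0.2,0,0],"delta_rot":[0,0,0],"gripper":0},{"delta_pos":[0.1,0,0],"delta_rot":[0,0,0],"gripper":0},{"delta_pos":[0,0,0],"delta_rot":[0,0,0],"gripper":0}]'; python3 -c "
from h import *; st()"
for i in 1; do python3 -m inch '[{"delta_pos":[0.08,0,0],"delta_rot":[0,0,0],"gripper":0},{"delta_pos":[0.08,0,0],"delta_rot":[0,0,0],"gripper":0}]'; done; python3 -c "
from h import *; st()"
python3 -m inch '[{"delta_pos":[0.08,0,0],"delta_rot":[0,0,0],"gripper":0},{"delta_pos":[0.08,0,0],"delta_rot":[0,0,0],"gripper":0}]'; python3 -c "
from h import *; st()"
python3 -m inch '[{"delta_pos":[0.08,0,0],"delta_rot":[0,0,0],"gripper":0},{"delta_pos":[0.08,0,0],"delta_rot":[0,0,0],"gripper":0}]'; python3 -c "
from h import *; st()"
```

```text
time_s: 6.72
tcp_pos: [0.5962, -0.1745, 0.0519]
ee_rot: [3.141, 0.0, 1.65]
force: [0.3, -0.9, 0.0]
grip_width: 0.0006
gripper_force: 0.0
t 6.72 dock mm [   1.  -101.5   51.9] rel yaw-pi/2 -0.000 rp [3.141 0.   ] F dock [ 0.2 -0.9  0. ] grip 0.001
time_s: 6.88
tcp_pos: [0.5958, -0.1712, 0.0515]
ee_rot: [3.141, 0.0, 1.649]
force: [-0.2, -0.2, 0.3]
grip_width: 0.0004
gripper_force: 0.0
t 6.88 dock mm [  0.8 -98.2  51.5] rel yaw-pi/2 -0.001 rp [3.141 0.   ] F dock [-0.2 -0.2  0.3] grip 0.0
time_s: 7.05
tcp_pos: [0.5954, -0.1673, 0.0512]
ee_rot: [3.141, 0.0, 1.649]
force: [-0.4, -2.1, -0.3]
grip_width: 0.0005
gripper_force: 1.4
t 7.05 dock mm [  0.7 -94.2  51.2] rel yaw-pi/2 -0.001 rp [3.141 0.   ] F dock [-0.6 -2.1 -0.3] grip 0.0
time_s: 7.22
tcp_pos: [0.5951, -0.1638, 0.0512]
ee_rot: [3.141, 0.001, 1.649]
force: [0.8, -3.3, -0.5]
grip_width: 0.0006
gripper_force: 1.5
t 7.22 dock mm [  0.8 -90.7  51.2] rel yaw-pi/2 -0.001 rp [3.141e+00 1.000e-03] F dock [ 0.6 -3.4 -0.5] grip 0.001
```

```bash
python3 -m inch '[{"delta_pos":[0.1,0,0],"delta_rot":[0,0,0],"gripper":0},{"delta_pos":[0.1,0,0],"delta_rot":[0,0,0],"gripper":0},{"delta_pos":[0.1,0,0],"delta_rot":[0,0,0],"gripper":0},{"delta_pos":[0.1,0,0],"delta_rot":[0,0,0],"gripper":0},{"delta_pos":[0.1,0,0],"delta_rot":[0,0,0],"gripper":0},{"delta_pos":[0.1,0,0],"delta_rot":[0,0,0],"gripper":0}]'; python3 -c "
from h import *; st()"
python3 -m inch '[{"delta_pos":[0.1,0,0],"delta_rot":[0,0,0],"gripper":0},{"delta_pos":[0.1,0,0],"delta_rot":[0,0,0],"gripper":0},{"delta_pos":[0.1,0,0],"delta_rot":[0,0,0],"gripper":0},{"delta_pos":[0.1,0,0],"delta_rot":[0,0,0],"gripper":0}]'; python3 -c "
from h import *; st()
p=r.read_camera('wrist'); save(p,'w3')"
```

```text
time_s: 7.72
tcp_pos: [0.5938, -0.148, 0.0512]
ee_rot: [3.142, 0.0, 1.649]
force: [0.4, -3.0, -0.6]
grip_width: 0.0005
gripper_force: 1.5
t 7.72 dock mm [  0.7 -74.9  51.2] rel yaw-pi/2 -0.001 rp [3.142 0.   ] F dock [ 0.2 -3.1 -0.6] grip 0.0
time_s: 8.05
tcp_pos: [0.5931, -0.138, 0.0512]
ee_rot: [3.142, 0.0, 1.649]
force: [0.4, -2.6, -0.0]
grip_width: 0.0006
gripper_force: 1.5
t 8.05 dock mm [  0.8 -64.9  51.2] rel yaw-pi/2 -0.001 rp [3.142 0.   ] F dock [ 0.2 -2.6 -0. ] grip 0.001
```

View pics/w3.png

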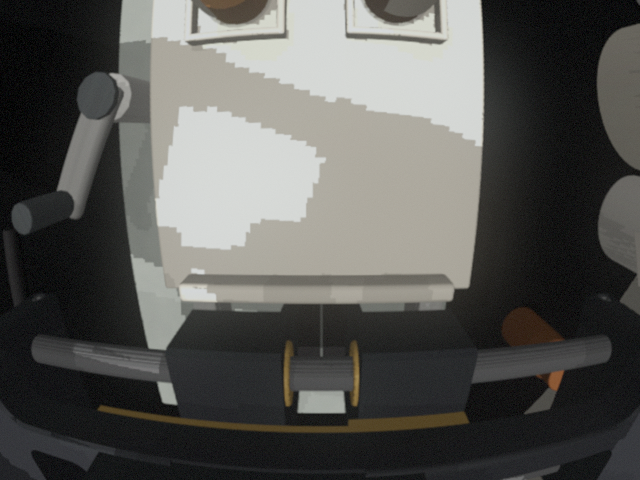

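The wrist view shows the lip (rows 275–300) resting square against the shut fingers, with the board straight and the keeper clear at the left. I'll carry on in small steps.

```bash
S='from h import *; st()'
python3 -m inch '[{"delta_pos":[0.08,0,0],"delta_rot":[0,0,0],"gripper":0},{"delta_pos":[0.08,0,0],"delta_rot":[0,0,0],"gripper":0}]' >/dev/null; python3 -c "$S"
python3 -m inch '[{"delta_pos":[0.08,0,0],"delta_rot":[0,0,0],"gripper":0},{"delta_pos":[0.08,0,0],"delta_rot":[0,0,0],"gripper":0}]' >/dev/null; python3 -c "$S"
python3 -m inch '[{"delta_pos":[0.06,0,0],"delta_rot":[0,0,0],"gripper":0}]' >/dev/null; python3 -c "$S"
python3 -m inch '[{"delta_pos":[0.06,0,0],"delta_rot":[0,0,0],"gripper":0}]' >/dev/null; python3 -c "$S"
```

```text
t 8.27 dock mm [  0.7 -61.1  51.2] rel yaw-pi/2 -0.001 rp [3.142 0.   ] F dock [-0.5 -2.8 -0. ] grip 0.001
t 8.43 dock mm [  0.7 -57.   51.2] rel yaw-pi/2 -0.001 rp [3.142 0.   ] F dock [-0.1 -2.7 -0.4] grip 0.0
t 8.52 dock mm [  0.7 -55.4  51.2] rel yaw-pi/2 -0.001 rp [-3.142 -0.   ] F dock [-0.4 -3.  -0.6] grip 0.0
t 8.60 dock mm [  0.7 -53.9  51.2] rel yaw-pi/2 -0.001 rp [-3.141 -0.   ] F dock [-0.3  0.1  0.2] grip 0.0
```

```bash
python3 -m inch '[{"delta_pos":[0,0,0],"delta_rot":[0,0,0],"gripper":0},{"delta_pos":[0,0,0],"delta_rot":[0,0,0],"gripper":0}]' >/dev/null; python3 -c "
from h import *; st()
a=cv2.imread('pics/w3.png'); p=r.read_camera('wrist'); save(p,'w4'); s=r.read_camera('scene'); save(s,'s4')
w=p['color'][:,:,::-1][140:320,80:520]; o=cv2.imread('pics/scene.png')[210:330,240:450]; n=s['color'][:,:,::-1][210:330,240:450]
f=lambda im,W:cv2.resize(im,(W,int(im.shape[0]*W/im.shape[1])),interpolation=cv2.INTER_CUBIC)
cv2.imwrite('pics/c4.png',np.vstack([f(w,800),np.hstack([f(o,400),f(n,400)])]))
"
```

```text
t 8.77 dock mm [  0.6 -53.5  51.1] rel yaw-pi/2 -0.001 rp [-3.141e+00 -1.000e-03] F dock [ 0.7  0.  -0.4] grip 0.001
```

View pics/c4.png

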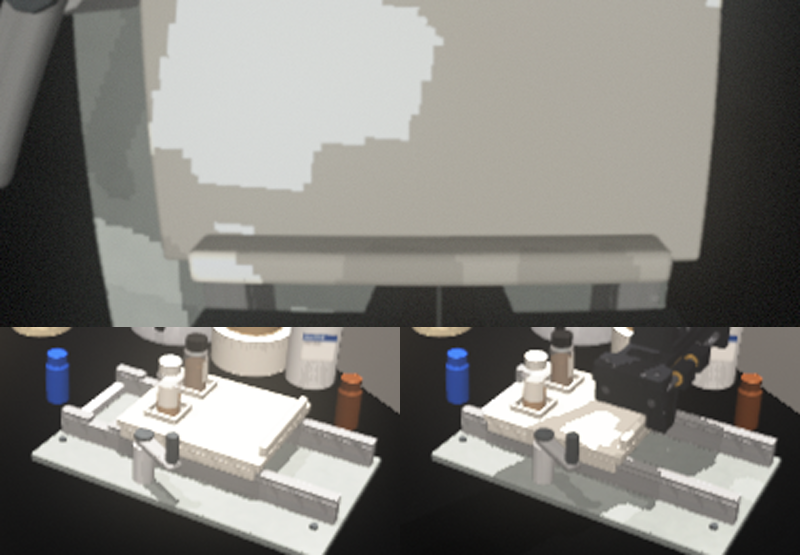

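The wrist crop shows the lip narrower than before (264 px against 273). The scene pair shows the board lower along the rails, with both vials still standing. Together with the push force falling to 0, that means it dropped. I'll retreat, check it, and move toward the keeper.

```bash
python3 -m inch '[{"delta_pos":[-0.2,0,0],"delta_rot":[0,0,0],"gripper":0},{"delta_pos":[-0.4,0,0],"delta_rot":[0,0,0],"gripper":0},{"delta_pos":[-0.4,0,-0.3],"delta_rot":[0,0,0],"gripper":0},{"delta_pos":[0,0,-0.8],"delta_rot":[0,0,0],"gripper":0},{"delta_pos":[0,0,-0.8],"delta_rot":[0,0,0],"gripper":0},{"delta_pos":[0,0,-0.8],"delta_rot":[0,0,0],"gripper":0},{"delta_pos":[0,0,-0.8],"delta_rot":[0,0,0],"gripper":0},{"delta_pos":[0,0,-0.8],"delta_rot":[0,0,0],"gripper":0},{"delta_pos":[0,0,-0.7],"delta_rot":[0,0,0],"gripper":0}]'>/dev/null
python3 -m inch '[{"delta_pos":[0.39,-0.7,0],"delta_rot":[0,0,0],"gripper":0},{"delta_pos":[0.39,-0.7,0],"delta_rot":[0,0,0],"gripper":0},{"delta_pos":[0.39,-0.7,0],"delta_rot":[0,0,0],"gripper":0},{"delta_pos":[0.39,-0.7,0],"delta_rot":[0,0,0],"gripper":0},{"delta_pos":[0.39,-0.7,0],"delta_rot":[0,0,0],"gripper":0},{"delta_pos":[0.39,-0.7,0],"delta_rot":[0,0,0],"gripper":0},{"delta_pos":[0.39,-0.7,0],"delta_rot":[0,0,0],"gripper":0},{"delta_pos":[0.39,-0.7,0],"delta_rot":[0,0,0],"gripper":0},{"delta_pos":[0,0,0],"delta_rot":[0,0,0.119],"gripper":0},{"delta_pos":[0,0,0],"delta_rot":[0,0,0.119],"gripper":0},{"delta_pos":[0,0,0],"delta_rot":[0,0,0.119],"gripper":0},{"delta_pos":[0,0,0],"delta_rot":[0,0,0.119],"gripper":0}]' >/dev/null
python3 -m inch '[{"delta_pos":[0,0,0],"delta_rot":[0,0,0.119],"gripper":0},{"delta_pos":[0,0,0],"delta_rot":[0,0,0.119],"gripper":0},{"delta_pos":[0,0,0],"delta_rot":[0,0,0.119],"gripper":0},{"delta_pos":[0,0,0],"delta_rot":[0,0,0.119],"gripper":0},{"delta_pos":[0,0,0],"delta_rot":[0,0,0.119],"gripper":0},{"delta_pos":[0,0,0],"delta_rot":[0,0,0.119],"gripper":0},{"delta_pos":[0,0,0],"delta_rot":[0,0,0.119],"gripper":0},{"delta_pos":[0,0,0],"delta_rot":[0,0,0.119],"gripper":0},{"delta_pos":[0,0,0],"delta_rot":[0,0,0.119],"gripper":0},{"delta_pos":[0,0,0],"delta_rot":[0,0,0.119],"gripper":0},{"delta_pos":[0,0,0],"delta_rot":[0,0,0.119],"gripper":0},{"delta_pos":[0,0,0],"delta_rot":[0,0,0.119],"gripper":0}]' >/dev/null
python3 -m inch '[{"delta_pos":[0,0,0],"delta_rot":[0,0,0.119],"gripper":0},{"delta_pos":[0,0,0],"delta_rot":[0,0,0],"gripper":0},{"delta_pos":[0,0,0],"delta_rot":[0,0,0],"gripper":0}]'
python3 - <<'E'
from h import *
st()
s=r.read_camera('scene'); t=r.read_camera('top'); w=r.read_camera('wrist'); save(w,'w5'); save(t,'t5'); save(s,'s5')
c,sn=np.cos(D[2]),np.sin(D[2]); R=np.array([[c,-sn,0],[sn,c,0],[0,0,1]])
def up(p,x,y,a,b): return cv2.resize(p['color'][y:y+b,x:x+a,::-1],(400,int(400*b/a)),interpolation=cv2.INTER_CUBIC),x,y,400/a
out=[]
for p,x,y,a,b in((s,250,210,200,150),(t,270,200,160,120)):
    im,x,y,k=up(p,x,y,a,b)
    for z,col in((.05,(0,255,0)),(.056,(0,0,255))):
        pts=[proj(p,R@np.array([X,40+Y,z*1e3])/1e3+[D[0],D[1],0]) for X,Y in((-67,-80),(67,-80),(67,80),(-67,80))]
        q=((np.array(pts)-[x,y]+.5)*k).astype(int); cv2.polylines(im,[q],True,col,1)
    out.append(im)
cv2.imwrite('pics/c5.png',np.vstack([np.hstack(out),cv2.resize(w['color'][:400,:,::-1],(800,500))[:300]]))
E
```

```text
time_s: 11.87
tcp_pos: [0.4488, -0.0861, 0.1768]
ee_rot: [-3.142, -0.001, -0.372]
force: [-0.4, 0.2, 0.6]
grip_width: 0.0004
gripper_force: 0.0
t 11.87 dock mm [-139.    -1.8  176.8] rel yaw-pi/2 -2.022 rp [-3.142e+00 -1.000e-03] F dock [-0.4  0.3  0.6] grip 0.0
```

View pics/c5.png

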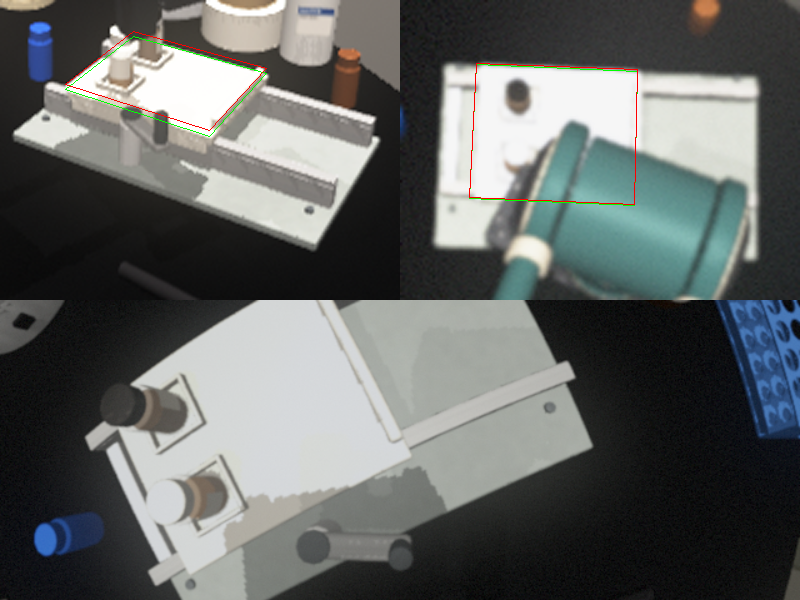

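The overlay shows the board matching the seated outline (green), level, with both vials standing. The keeper post appears at about (320,202) in the full wrist picture, straight ahead of the fingers. I'll measure it and lower to just above post height.

```bash
python3 - <<'E'
from h import *
p=r.read_camera('wrist')
c,sn=np.cos(D[2]),np.sin(D[2]); R=np.array([[c,-sn,0],[sn,c,0],[0,0,1]])
for uv,z in(((320,202),.091),((252,197),.065),((322,195),.091)): print(np.round(R.T@(onz(p,uv,z,True)-[D[0],D[1],0])*1e3,1))
E
python3 -m inch '[{"delta_pos":[0,0,0.6],"delta_rot":[0,0,0],"gripper":0},{"delta_pos":[0,0,0.8],"delta_rot":[0,0,0],"gripper":0},{"delta_pos":[0,0,0.8],"delta_rot":[0,0,0],"gripper":0},{"delta_pos":[0,0,0.6],"delta_rot":[0,0,0],"gripper":0},{"delta_pos":[0,0,0],"delta_rot":[0,0,0],"gripper":0}]' >/dev/null
python3 -c "
from h import *; st()"
```

```text
[-109.2  -15.1   91. ]
[-88.8  28.5  65. ]
[-105.7  -18.2   91. ]
t 12.48 dock mm [-1.419e+02 -1.000e-01  1.030e+02] rel yaw-pi/2 -2.023 rp [3.141 0.006] F dock [-1.3  0.4  0.1] grip 0.0
```

```bash
S='from h import *; st()'
python3 -m inch '[{"delta_pos":[0,0,0.4],"delta_rot":[0,0,0],"gripper":0},{"delta_pos":[0,0,0.4],"delta_rot":[0,0,0],"gripper":0},{"delta_pos":[0,0,0.4],"delta_rot":[0,0,0],"gripper":0},{"delta_pos":[0,0,0],"delta_rot":[0,0,0],"gripper":0},{"delta_pos":[0,0,0],"delta_rot":[0,0,0],"gripper":0}]' >/dev/null; python3 -c "$S"
python3 -m inch '[{"delta_pos":[0.15,0,0],"delta_rot":[0,0,0],"gripper":0},{"delta_pos":[0.15,0,0],"delta_rot":[0,0,0],"gripper":0},{"delta_pos":[0.15,0,0],"delta_rot":[0,0,0],"gripper":0},{"delta_pos":[0.1,0,0],"delta_rot":[0,0,0],"gripper":0}]' >/dev/null; python3 -c "$S"
python3 -m inch '[{"delta_pos":[0.1,0,0],"delta_rot":[0,0,0],"gripper":0},{"delta_pos":[0.08,0,0],"delta_rot":[0,0,0],"gripper":0}]' >/dev/null; python3 -c "$S"
```

```text
t 12.90 dock mm [-139.6   -0.9   75.7] rel yaw-pi/2 -2.024 rp [3.141e+00 1.000e-03] F dock [-0.1  0.6  0.6] grip 0.001
t 13.23 dock mm [-125.8   -7.5   76.9] rel yaw-pi/2 -2.024 rp [-3.142e+00 -1.000e-03] F dock [-0.3  0.8  0.5] grip 0.001
t 13.40 dock mm [-122.5   -9.2   76.3] rel yaw-pi/2 -2.024 rp [3.142 0.   ] F dock [-0.4  0.  -0.4] grip 0.001
```

```bash
S='from h import *; st()'
python3 -m inch '[{"delta_pos":[0.2,0.05,0.1],"delta_rot":[0,0,-0.1],"gripper":0},{"delta_pos":[0.2,0.05,0.1],"delta_rot":[0,0,-0.1],"gripper":0},{"delta_pos":[0.2,0.05,0],"delta_rot":[0,0,-0.1],"gripper":0},{"delta_pos":[0.2,0.05,0],"delta_rot":[0,0,-0.1],"gripper":0}]' >/dev/null; python3 -c "$S
p=r.read_camera('wrist'); save(p,'w6'); s=r.read_camera('scene'); a=s['color'][200:320,250:410,::-1]
cv2.imwrite('pics/c6.png',np.hstack([cv2.resize(p['color'][:,:,::-1],(400,300)),cv2.resize(a,(400,300),interpolation=cv2.INTER_CUBIC)]))"
```

```text
t 13.73 dock mm [-105.6  -19.7   70.8] rel yaw-pi/2 -1.619 rp [-3.141e+00  1.000e-03] F dock [-0.8  0.1  0.2] grip 0.001
```

View pics/c6.png

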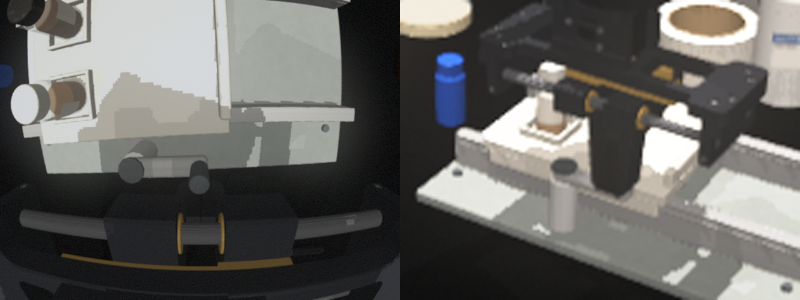

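The wrist half shows the post (198,180 in the crop) against the middle of the shut fingers, with the bar parallel to them, and both vials clear. I'll continue the arc.

```bash
S='from h import *; st()'
python3 -m inch '[{"delta_pos":[0.2,0.055,0],"delta_rot":[0,0,-0.1],"gripper":0},{"delta_pos":[0.2,0.055,0],"delta_rot":[0,0,-0.1],"gripper":0},{"delta_pos":[0.2,0.055,0],"delta_rot":[0,0,-0.1],"gripper":0},{"delta_pos":[0.2,0.055,0],"delta_rot":[0,0,-0.1],"gripper":0},{"delta_pos":[0.2,0.055,0],"delta_rot":[0,0,-0.1],"gripper":0},{"delta_pos":[0.2,0.055,0],"delta_rot":[0,0,-0.1],"gripper":0}]' >/dev/null; python3 -c "$S"
python3 -m inch '[{"delta_pos":[0.2,0.055,0],"delta_rot":[0,0,-0.1],"gripper":0},{"delta_pos":[0.2,0.055,0],"delta_rot":[0,0,-0.1],"gripper":0},{"delta_pos":[0.2,0.055,0],"delta_rot":[0,0,-0.1],"gripper":0},{"delta_pos":[0.2,0.055,0],"delta_rot":[0,0,-0.1],"gripper":0},{"delta_pos":[0.2,0.055,0],"delta_rot":[0,0,-0.1],"gripper":0}]' >/dev/null; python3 -c "$S"
```

```text
t 14.33 dock mm [-75.  -21.8  71. ] rel yaw-pi/2 -1.023 rp [-3.141e+00  1.000e-03] F dock [-0.7 -0.1  0.2] grip 0.001
t 14.75 dock mm [-52.1 -10.   71.1] rel yaw-pi/2 -0.522 rp [-3.141  0.   ] F dock [-1.5  0.7  0.2] grip 0.001
```

```bash
S='from h import *; st()'
python3 -m inch '[{"delta_pos":[0.2,0.055,0],"delta_rot":[0,0,-0.1],"gripper":0},{"delta_pos":[0.2,0.055,0],"delta_rot":[0,0,-0.1],"gripper":0},{"delta_pos":[0.2,0.055,0],"delta_rot":[0,0,-0.1],"gripper":0},{"delta_pos":[0.2,0.055,0],"delta_rot":[0,0,-0.1],"gripper":0}]' >/dev/null; python3 -c "$S"
python3 -m inch '[{"delta_pos":[0.1,0.02,0],"delta_rot":[0,0,-0.06],"gripper":0},{"delta_pos":[0.1,0.02,0],"delta_rot":[0,0,-0.06],"gripper":0}]' >/dev/null; python3 -c "$S"
python3 -m inch '[{"delta_pos":[0.06,0,0],"delta_rot":[0,0,0],"gripper":0}]' >/dev/null; python3 -c "$S"
python3 -m inch '[{"delta_pos":[0.06,0,0],"delta_rot":[0,0,0],"gripper":0}]' >/dev/null; python3 -c "$S"
```

```text
t 15.08 dock mm [-39.6   6.5  71.1] rel yaw-pi/2 -0.122 rp [-3.142  0.   ] F dock [-0.5 -1.3 -0.6] grip 0.001
t 15.25 dock mm [-37.8  11.4  71.3] rel yaw-pi/2 -0.004 rp [3.141 0.   ] F dock [ 0.8 -0.4 -0.7] grip 0.0
t 15.33 dock mm [-37.8  12.9  71.4] rel yaw-pi/2 -0.005 rp [3.141 0.   ] F dock [ 0.7 -0.5  0.2] grip 0.0
t 15.42 dock mm [-37.9  14.3  71.4] rel yaw-pi/2 -0.008 rp [3.141 0.   ] F dock [ 0.6 -1.1  0.5] grip 0.0
```

```bash
S='from h import *; st()'
for k in 1; do :; done
python3 -m inch '[{"delta_pos":[0.06,0,0],"delta_rot":[0,0,0],"gripper":0}]' >/dev/null; python3 -c "$S"
python3 -m inch '[{"delta_pos":[0.05,0,0],"delta_rot":[0,0,0],"gripper":0},{"delta_pos":[0,0,0],"delta_rot":[0,0,0],"gripper":0}]' >/dev/null; python3 -c "$S
p=r.read_camera('wrist'); save(p,'w7'); s=r.read_camera('scene'); a=s['color'][200:320,250:410,::-1]
cv2.imwrite('pics/c7.png',np.hstack([cv2.resize(p['color'][:,:,::-1],(400,300)),cv2.resize(a,(400,300),interpolation=cv2.INTER_CUBIC)]))"
```

```text
t 15.50 dock mm [-37.9  15.3  71.4] rel yaw-pi/2 -0.006 rp [3.141e+00 1.000e-03] F dock [-0.5 -7.   0.6] grip -0.0
t 15.67 dock mm [-37.9  15.3  71.4] rel yaw-pi/2 -0.005 rp [3.141e+00 3.000e-03] F dock [ 0.  -7.5 -0.4] grip 0.001
```

View pics/c7.png

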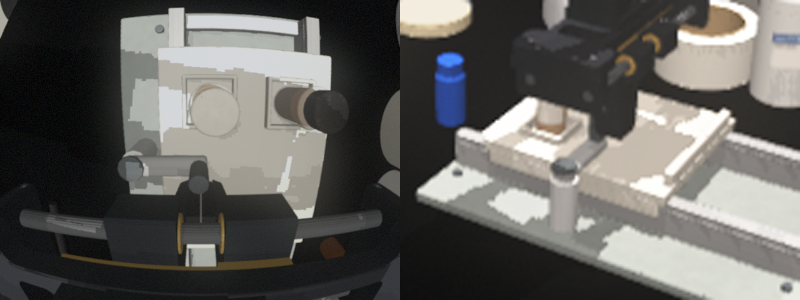

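The wrist half shows the keeper bar straight across over the board's edge (130–205, row 165). The force rose to 7.5 N with no further advance, so it's at the stop. I'll back off straight, lift clear and check.

```bash
python3 -m inch '[{"delta_pos":[-0.15,0,0],"delta_rot":[0,0,0],"gripper":0},{"delta_pos":[-0.4,0,0],"delta_rot":[0,0,0],"gripper":0},{"delta_pos":[-0.5,0,0],"delta_rot":[0,0,0],"gripper":0},{"delta_pos":[-0.5,0,-0.4],"delta_rot":[0,0,0],"gripper":0},{"delta_pos":[-0.5,0,-0.8],"delta_rot":[0,0,0],"gripper":0},{"delta_pos":[-0.5,0,-0.8],"delta_rot":[0,0,0],"gripper":0},{"delta_pos":[-0.5,0,-0.8],"delta_rot":[0,0,0],"gripper":0},{"delta_pos":[-0.5,0,-0.8],"delta_rot":[0,0,0],"gripper":0},{"delta_pos":[-0.5,0,-0.8],"delta_rot":[0,0,0],"gripper":0},{"delta_pos":[0,0,0],"delta_rot":[0,0,0],"gripper":0},{"delta_pos":[0,0,0],"delta_rot":[0,0,0],"gripper":0}]'
python3 - <<'E'
from h import *
st()
s=r.read_camera('scene'); w=r.read_camera('wrist')
c,sn=np.cos(D[2]),np.sin(D[2]); R=np.array([[c,-sn,0],[sn,c,0],[0,0,1]])
a=cv2.resize(s['color'][200:325,250:450,::-1],(800,500),interpolation=cv2.INTER_CUBIC)
for z,col in((50,(0,255,0)),):
    q=[proj(s,R@np.array([X,40+Y,z])/1e3+[D[0],D[1],0]) for X,Y in((-67,-80),(67,-80),(67,80),(-67,80))]
    cv2.polylines(a,[((np.array(q)-[250,200]+.5)*4).astype(int)],True,col,1)
a=a[:,:]; a=cv2.resize(a,(480,300)); b=cv2.resize(w['color'][:,120:440,::-1],(400,600))[:300*2][:600]
b=cv2.resize(w['color'][0:300,:,::-1],(640,300))
cv2.imwrite('pics/c8.png',np.vstack([cv2.copyMakeBorder(a,0,0,0,160,0),b]))
E
```

```text
time_s: 16.68
tcp_pos: [0.5565, -0.1618, 0.183]
ee_rot: [3.138, 0.001, 1.643]
force: [-0.0, 0.5, -1.1]
grip_width: 0.0003
gripper_force: 0.0
t 16.68 dock mm [-37.6 -85.7 183. ] rel yaw-pi/2 -0.006 rp [3.138e+00 1.000e-03] F dock [-0.   0.5 -1.1] grip 0.0
```

View pics/c8.png

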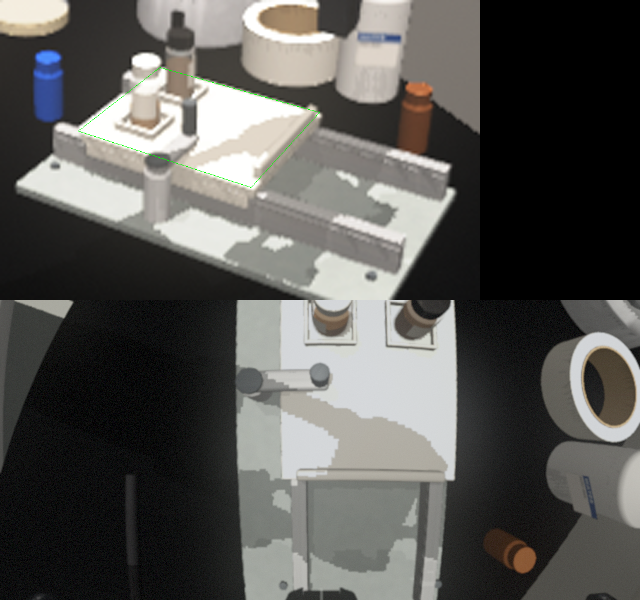

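The board lies flat in its seated outline with the keeper straight across its edge. Both vials are standing, the bystanders are untouched and the robot is clear.

```bash
python3 -c "
from cell import r; print(r.sign_off())"
```

```text
the job is handed in; nothing more can be done
None
```

The job is handed in at about 17 s of robot time. In the last pictures the board lay flat in the rail notches with the keeper against its stop across the board's edge, both vials stood in place, and the nearby bench items were where they started.

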